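# Hold the photometer case open for the reading

## Robot

A 7-joint arm with a two-finger parallel gripper is mounted at the origin on the work surface. World frame = base frame: x ahead of the robot, y to its left, z up, the work surface at z = 0. Lengths are in m, angles in rad, forces in N, time in s.
With the tool pointing down it reaches from about 0.4 to 0.75 m from the base axis. Payload 19.5 kg.
Tool frame: the origin (TCP) lies on the centre line of the jaws, within the pads' length; the fingertips stand 17 mm ahead of it and the grasp point (between the pads) lies 2 mm behind it; z points along the fingers, y is the line along which they close (so a half turn about z gives the same grasp; the last joint's range is limited). The gripper opens to 85 mm and grips with 20 to 120 N. Pads are 22 mm wide; open, the fingers measure 114 mm over their backs; the gripper's body (76 mm by 85 mm) begins 54 mm behind the grasp point. The pads swing forward as they close: fully open they stand 13 mm farther back than shut.
Start: joints at [1.249, 0.707, -0.028, 1.485, 0.022, 0.951, -0.075], TCP at [0.159, -0.553, 0.248] pointing down, gripper open.
Joint ranges: [-2.71, 2.71], [-0.32, 2.16], [-1.57, 1.52], [0, 2.45], [-1.46, 4.6], [0, 2.02], [-2.83, 2.83]. Speed limits (rad/s): [1.89, 1.89, 2.57, 2.57, 3.01, 3.01, 3.01].

## Interface

Orientations are given as [roll, pitch, yaw] about the fixed x, y, z axes, in that order (R = Rz(yaw) Ry(pitch) Rx(roll)).
In Python, from station import manip gives the robot as it stands.
- The arm moves only by the tool arm_command, never from a script. Its argument "commands" is a list of rows, each a list of 2 entries, a list of its own where there are three numbers: the shift along the tool's x, y, z scaled (see below), then the turn about the tool's z scaled (see below). In form: [[[x, y, z], twist], ...]. A call has 1 to 20 rows; each row is the pose to reach, as a shift and turn from the pose commanded when the call began, along the tool's axes at that moment; what a row does not reach only later rows make up. The controller multiplies each number of a shift by 0.3 m and each number of a turn by 30 degrees. A row lasts 1/10 s, in which the tool goes at most 50 mm and 8.59 degrees, less where a joint would pass 70% of its speed; a pose out of reach is approached as far as the arm can. A call with a number of a shift or a turn outside -1 to 1 is refused whole. A call with a gripper value outside its range is refused whole. "gripper" is the opening, from -1 (shut) to 1 (fully open), set as the call begins (left out, the last holds). The fingers move at their own pace and stop on an object; "grip_force" is the grip in N (left out, the last holds). Time passes only in rows, so rows that repeat a pose let the fingers close. It gives the time, the measured TCP pose, the force, the opening and the grip force at its end, in the units of the state.
- manip.observe(): the state, without advancing time (a new reading comes with each control period).
- manip.capture(name): name is "scene" or "top"; returns a dict with "frame" (420x560x3 uint8, red, green, blue), "fovy" (degrees; the focal length in pixels is half the picture's height over the tangent of half this angle, whatever the lens; pixels are square), "cx", "cy" (the principal point, pixels), "eye" and "attitude" of the camera in the world. Camera axes: x right, y down, z forward; pixel columns grow to the right and rows downward; lengths in m; the calibration is good to about 2 mm. A picture is of the moment at which its call begins. There is no depth.
- manip.job_done(): hands the job in; it is judged then, once.
Trained networks look in a picture, given as the dict that the camera call returned (one of the last four; its "shot" number tells which), for a name from the list of things; names that differ only in an ending like _2 or _b are one class to them, and where a whole thing is asked for, a point or a joint stands for the part that bears it (a point fixed in the world has none). Each returns a list of dicts, best first, with "score" (0 to 1); they miss things now and then, are a little off and sometimes report something else, mostly with a low value. They report only what shows in the picture. A call takes as long as a camera call.
- manip.spot_in(picture, label): "location" ([column, row] in pixels, amid what is visible of it).
- manip.spot_point(picture, label): "location" ([column, row] in pixels: a listed point, or the origin of a listed thing).
The state is a dict: "t": time; "qpos": joint angles; "qd": joint speeds; "tau": joint torques, N m; "tcp_pos": TCP position; "tcp_rot": TCP orientation; "force": force on the tool from outside, world axes, zero at the start; "ft_torque": the same for the moment, N m; "width": finger opening in m; "grasp_force": force on a finger pad.
Only numpy, scipy, OpenCV 4.12 (cv2) and the standard library are available. Lean on these libraries where they do the work, as an engineer would, in place of code of your own. Each camera call takes 0.05 s, during which the arm holds its last target. There are 200 camera calls.

## Task

The lid of the blue photometer case has lost its stay and falls shut by itself. Slide the case's two front catches outwards until they are clear of the lid, then lift the lid by its carrying handle, steadily and without flinging or dropping it, and hold it open at 50 degrees so that it shades the meter while a colleague takes the reading. Finish still holding the lid there by the handle; leave the bottle, the jar and the beaker where they stand.

Things in the scene. Friction and masses are not known exactly. Their poses are not given: they have to be found in the camera images.
- case: Blue plastic case, shut, fixed to the bench: 270 mm deep (x), 360 wide (y), 102 high (base 62, lid 40). Origin: centre of its underside, on the work surface (z = 0). Its +x points from its front (handle and catches, towards the robot) to the hinge at its back, z up; turned by up to 0.25 rad either way. The front face of base and lid is the plane x = -135 mm.
- lid_angle (a joint): Opening angle of the lid, rad: 0 shut, 0.873 = 50 degrees, stop at 1.75. No spring and almost no friction: let go, it falls shut from any angle below about 80 degrees. Lid and handle weigh about 0.6 kg; about 3 N at the handle lifts it. It cannot rise while a catch is hooked over it.
- case_lid: The lid with its handle. Origin: middle of its hinge line, 135 mm behind the case's centre and 62 mm above the work surface; the line runs along the case's y. Axes as the case's when shut (x back, z up); turns about y with the lid. The lid extends 270 mm from the hinge to the front.
- lid_handle (a point): Middle of the straight grip bar of the blue D-shaped handle on the lid's front edge, on the bar's centre line: round, 18 mm thick, 90 mm straight along the case's y. Shut, it is 73 mm above the bench and 45 mm in front of the front face (36 mm free between), nothing below. In the lid's axes it is 315 mm forward (-x) of the hinge and 11 mm up. Turns with the lid.
- catch_left (a joint): Travel of the black sliding catch on the front of the case, on its +y side, in m: 0 hooked over the lid, grows as it slides along the case's +y (outwards, away from the handle), stop at 0.036. It frees the lid at 0.027. It slides stiffly (about 4 N) and stays where it is left.
- catch_right (a joint): The same for the catch on the case's -y side; it grows as the catch slides along the case's -y (outwards, away from the handle), stop at 0.036.
- catch_left_fin (a point): Centre of the top edge of the left catch's thumb fin, an upright fin 10 mm thick (along the case's y) and 26 mm high that sticks 22 mm out of the catch's 40 mm wide plate. This point is 81 mm above the bench and 25 mm in front of the front face; hooked, 115 mm to the +y side of the case's middle. Moves with the catch. 45 mm are free between fin and handle.
- catch_right_fin (a point): The same point on the right catch's thumb fin; hooked, 115 mm to the -y side of the case's middle.
- reagent_bottle: Bystander: white bottle, 44 mm across, 85 mm high, standing beside the case, on either side. Origin: centre of its foot.
- sample_jar: Bystander: glass jar with black lid, 60 mm across, 75 mm high, standing beside the case, on either side. Origin: centre of its foot.
- beaker: Bystander: clear plastic beaker, 72 mm across, 95 mm high, standing beside the case, on either side. Origin: centre of its foot.

How it is judged:
By the outcome, as a careful person would: the job done as asked, in the order asked, and still so for the second after the job is handed in, while the arm keeps its last pose, push and grip.
It also fails if it takes over 51 s, if anything falls off the work surface, if the arm or the gripper's body presses on something with over 40 N, if the wrist force passes 120 N, or if a joint passes its speed limit or range.

## Working session

There is one attempt and no reset: what is moved stays moved. The work goes in short steps, Python scripts to look and compute and a tool call to move; the robot and the scene stay as the last step left them, time stands still between calls to the robot, and variables do not carry over. Pictures are saved under pics/ and viewed, at most 10 in all, crops included, and the job is handed in when it is done.

Besides the shell and the picture viewer there is one more tool, called after "Emit:" as name([rows], argument=value, ...), one row to a line, values as JSON. arm_command: Moves the arm, as the interface text tells. Shifts and turns lie within -1 to 1; 1 stands for 0.3 m of shift or 30 degrees of turn. Its arguments: {"type":"object","properties":{"commands":{"type":"array","items":{"type":"array"}},"gripper":{"type":"number"},"grip_force":{"type":"number"}},"required":["commands"]}

```bash
mkdir -p pics; ls
cat > h.py <<'E'
import numpy as np, cv2
from station import manip
from scipy.spatial.transform import Rotation as R
def att(c):
    a=np.array(c["attitude"],float)
    if a.shape==(3,3): return a
    return R.from_euler('xyz',a).as_matrix() if a.size==3 else R.from_quat(a).as_matrix()
def ray(c,p):
    f=c["frame"].shape[0]/2/np.tan(np.radians(c["fovy"])/2)
    d=att(c)@np.array([(p[0]-c["cx"])/f,(p[1]-c["cy"])/f,1.])
    return np.array(c["eye"]),d
def atz(c,p,z):
    e,d=ray(c,p); return e+d*(z-e[2])/d[2]
def save(c,n): cv2.imwrite("pics/"+n,c["frame"][:,:,::-1])
E
python3 - <<'E'
from h import *
s=manip.observe();print({k:np.round(s[k],3).tolist() for k in s})
H={"lid_handle":.073,"catch_left_fin":.081,"catch_right_fin":.081,"case":0,"case_lid":.062,"reagent_bottle":0,"sample_jar":0,"beaker":0}
for n in("scene","top"):
    c=manip.capture(n);save(c,n+"0.png");print(n,c["fovy"],c["cx"],c["cy"],c["eye"],c["attitude"])
    for l,z in H.items():
        for r in manip.spot_point(c,l)[:2]:
            print(l,round(r["score"],2),np.round(r["location"],1),np.round(atz(c,r["location"],z),4))
E
```

```text
pics
{'t': 0.0, 'qpos': [1.249, 0.707, -0.028, 1.485, 0.022, 0.951, -0.076], 'qd': [0.0, -0.0, -0.0, -0.001, 0.0, -0.001, 0.001], 'tau': [0.002, -88.32, 1.235, -23.616, 0.017, 0.006, -0.0], 'tcp_pos': [0.159, -0.552, 0.248], 'tcp_rot': [-3.14, 0.0, 0.28], 'force': [0.47, -0.421, 0.306], 'ft_torque': [0.013, -0.019, -0.023], 'grasp_force': 0.0, 'width': 0.085}
scene 52.61431479783192 282.82565405869684 212.96619651325895 [ 0.9167928  -0.28900343  0.810207  ] [-2.60463828  0.0104444   0.73058026]
lid_handle 0.84 [226.5 175. ] [0.465  0.0233 0.073 ]
catch_left_fin 0.43 [270.9 146.8] [0.4886 0.1382 0.081 ]
catch_right_fin 0.37 [184.7 203.2] [ 0.4567 -0.0857  0.081 ]
case 0.86 [272.2 246.9] [ 0.6276 -0.0127  0.    ]
reagent_bottle 0.67 [354.9 168.7] [0.6349 0.268  0.    ]
sample_jar 0.76 [133.7 279.4] [ 0.4661 -0.2543  0.    ]
beaker 0.65 [325.9 144. ] [0.5364 0.2813 0.    ]
beaker 0.2 [271.6 149.9] [0.4488 0.1796 0.    ]
top 48.43602756753005 282.7250687476942 215.3428418588912 [0.4886742  0.02858144 1.15647759] [-3.03926195e+00 -1.37709465e-03 -1.55716546e+00]
lid_handle 0.64 [281.9 274.7] [0.4625 0.0286 0.073 ]
catch_left_fin 0.6 [235.5 263.7] [0.4863 0.1353 0.081 ]
catch_right_fin 0.61 [334.7 279.6] [ 0.4533 -0.0921  0.081 ]
case 0.7 [300.2 205.4] [ 0.633  -0.0147  0.    ]
case_lid 0.68 [315.  146.1] [ 0.7687 -0.0464  0.062 ]
reagent_bottle 0.52 [188.4 204.1] [0.6324 0.2644 0.    ]
sample_jar 0.91 [394.2 270.1] [ 0.4758 -0.2476  0.    ]
sample_jar 0.37 [335.8 280.2] [ 0.4492 -0.1039  0.    ]
beaker 0.7 [181.7 240.3] [0.5419 0.2778 0.    ]
```

Run:
```python
from h import *
from scipy.optimize import least_squares
a=cv2.imread("pics/top0.png");b=cv2.imread("pics/scene0.png")
cv2.imwrite("pics/both.png",np.hstack([a[100:340,150:430],b[100:340,80:400]]))
M={"h":(-.18,0),"l":(-.16,.115),"r":(-.16,-.115),"c":(0,0),"k":(.135,0)}
O={"h":[(.465,.0233),(.4625,.0286)],"l":[(.4886,.1382),(.4863,.1353)],"r":[(.4567,-.0857),(.4533,-.0921)],"c":[(.6276,-.0127),(.633,-.0147)],"k":[(.7687,-.0464)]}
def w(p,m):
    c,s=np.cos(p[2]),np.sin(p[2]);return np.array([p[0]+c*m[0]-s*m[1],p[1]+s*m[0]+c*m[1]])
f=lambda p:np.concatenate([w(p,M[k])-o for k in O for o in O[k]])
r=least_squares(f,[.63,0,-.1],loss='soft_l1',f_scale=.003);p=r.x;print(p)
print(np.round(f(p).reshape(-1,2)*1e3,1).tolist())
for k in M:print(k,w(p,M[k]).round(4))
```

```text
[ 0.63416157 -0.0126799  -0.21798304]
[[-6.6, 2.9], [-4.1, -2.4], [14.2, -4.0], [16.5, -1.1], [-3.6, -4.7], [-0.2, 1.7], [6.6, 0.0], [1.2, 2.0], [-2.7, 4.5]]
h [0.4584 0.0262]
l [0.5028 0.1342]
r [ 0.4531 -0.0904]
c [ 0.6342 -0.0127]
k [ 0.766  -0.0419]
```

View pics/both.png

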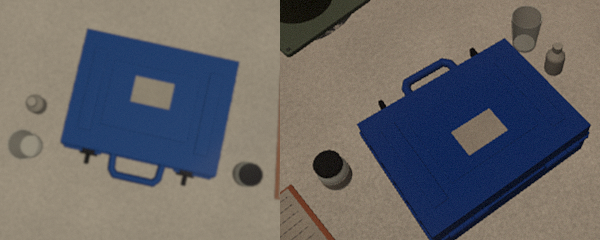

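The top view (crop offset 150,100) shows the lid corners near (237,129), (389,162), (365,278) and (212,244). The catches are near (238,255) and (334,278), and the handle bar near (285,282). The left-fin detection looks off, so I'll refine the case pose by fitting its silhouette.

```bash
cat > fit.py <<'E'
from h import *
from scipy.optimize import minimize
def proj(c,P):
    f=c["frame"].shape[0]/2/np.tan(np.radians(c["fovy"])/2)
    q=(np.atleast_2d(P)-c["eye"])@att(c);return np.c_[q[:,0]/q[:,2]*f+c["cx"],q[:,1]/q[:,2]*f+c["cy"]]
def world(p,m):
    m=np.atleast_2d(m);c,s=np.cos(p[2]),np.sin(p[2])
    return np.c_[p[0]+c*m[:,0]-s*m[:,1],p[1]+s*m[:,0]+c*m[:,1],m[:,2]]
if __name__=="__main__":
    box=np.array([[x,y,z] for x in(-.135,.135) for y in(-.18,.18) for z in(0,.102)])
    bar=np.array([[-.18+d,y,.073+e] for d in(-.009,.009) for y in(-.045,.045) for e in(-.009,.009)])
    cs=[manip.capture(n) for n in("top","scene")];ms=[]
    for c in cs:
        h=cv2.cvtColor(c["frame"],cv2.COLOR_RGB2HSV);m=((h[...,0]>105)&(h[...,0]<130)&(h[...,1]>120)).astype(np.uint8)
        m=cv2.morphologyEx(m,cv2.MORPH_OPEN,np.ones((13,13)));n,l,st,_=cv2.connectedComponentsWithStats(m)
        m=(l==1+st[1:,4].argmax()).astype(np.uint8)
        hull=cv2.convexHull(cv2.findContours(m,0,1)[0][0]);m[:]=0;cv2.fillConvexPoly(m,hull,1);ms.append(m)
    def cost(q):
        t=0
        for c,m in zip(cs,ms):
            k=np.zeros_like(m);cv2.fillConvexPoly(k,cv2.convexHull(np.round(proj(c,world(q,box))*16).astype(np.int32)),1,cv2.LINE_8,4);t+=int((k!=m).sum())
        return t
    best=min((minimize(cost,[.634,-.0127,a],method="Nelder-Mead",options=dict(initial_simplex=[[.634,-.0127,a],[.644,-.0127,a],[.634,-.003,a],[.634,-.0127,a+.03]])) for a in(-.2,-.23,-.25)),key=lambda r:r.fun)
    p=best.x;print(p,best.fun,[int(m.sum()) for m in ms])
    pts={"h":(-.18,0,.073),"l":(-.16,.115,.081),"r":(-.16,-.115,.081)}
    im=[]
    for c in cs:
        v=cv2.resize(c["frame"][:,:,::-1],None,fx=2,fy=2,interpolation=cv2.INTER_CUBIC)
        cv2.polylines(v,[cv2.convexHull((proj(c,world(p,box))*2).astype(np.int32))],True,(0,255,255))
        for m in pts.values(): cv2.circle(v,tuple((proj(c,world(p,m))[0]*2).astype(int)),3,(0,0,255),-1)
        im.append(v)
    for k,m in pts.items(): print(k,world(p,m).round(4))
    cv2.imwrite("pics/fit.png",np.hstack([im[0][230:600,400:800],im[1][230:600,300:700]]))
E
python3 fit.py
```

```text
[ 0.62513383 -0.00997045 -0.20187758] 1996.0 [18643, 25163]
h [[0.4488 0.0261 0.073 ]]
l [[0.4914 0.1348 0.081 ]]
r [[ 0.4453 -0.0906  0.081 ]]
```

View pics/fit.png

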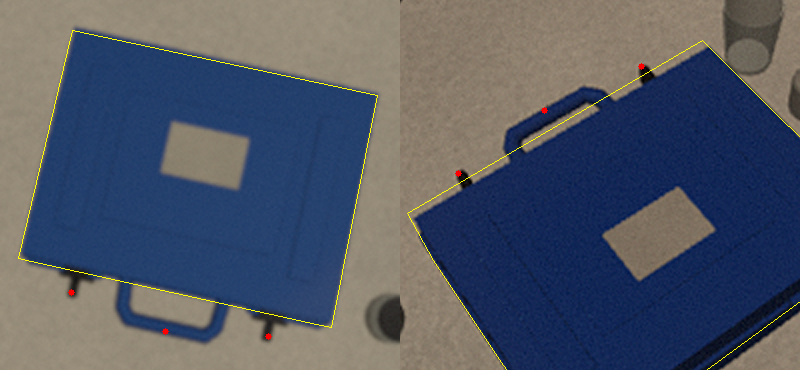

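The fit is snug in the top view. In the scene view it sits a few pixels too far forward: fin dots at (458,173) and (641,66) lie just off the fins. I'll check each camera separately with a looser mask.

```bash
cat > fit2.py <<'E'
from fit import *
box=np.array([[x,y,z] for x in(-.135,.135) for y in(-.18,.18) for z in(0,.102)])
cs=[manip.capture(n) for n in("top","scene")];ms=[]
for c in cs:
    f=cv2.GaussianBlur(c["frame"],(3,3),0).astype(int);m=(f[...,2]-f[...,0]>12).astype(np.uint8)
    m=cv2.morphologyEx(m,cv2.MORPH_OPEN,np.ones((15,15)));n,l,st,_=cv2.connectedComponentsWithStats(m)
    m=(l==1+st[1:,4].argmax()).astype(np.uint8)
    hull=cv2.convexHull(max(cv2.findContours(m,0,1)[0],key=cv2.contourArea));m[:]=0;cv2.fillConvexPoly(m,hull,1);ms.append(m)
def cost(q,I):
    t=0
    for i in I:
        k=np.zeros_like(ms[i]);cv2.fillConvexPoly(k,cv2.convexHull(np.round(proj(cs[i],world(q,box))*16).astype(np.int32)),1,cv2.LINE_8,4);t+=int((k!=ms[i]).sum())
    return t
for I in([0],[1],[0,1]):
    b=min((minimize(cost,[.63,-.0127,a],args=(I,),method="Nelder-Mead",options=dict(initial_simplex=[[.63,-.0127,a],[.64,-.0127,a],[.63,-.003,a],[.63,-.0127,a+.03]])) for a in(-.19,-.21,-.23,-.25)),key=lambda r:r.fun)
    print(I,b.x.round(4),b.fun,[world(b.x,m)[0].round(4).tolist() for m in((-.18,0,.073),(-.16,.115,.081),(-.16,-.115,.081))])
c=cs[1];v=cv2.resize(c["frame"][:,:,::-1],None,fx=1.4,fy=1.4)
k=cv2.resize(ms[1],None,fx=1.4,fy=1.4);cv2.drawContours(v,cv2.findContours(k,0,1)[0],-1,(0,255,0),1)
cv2.polylines(v,[cv2.convexHull((proj(c,world(b.x,box))*1.4).astype(np.int32))],True,(0,255,255));cv2.imwrite("pics/fit2.png",v)
E
python3 fit2.py
```

```text
[0] [ 0.6279 -0.0102 -0.1945] 523.0 [[0.4513, 0.0245, 0.073], [0.4932, 0.1335, 0.081], [0.4487, -0.0921, 0.081]]
[1] [ 0.6287 -0.0112 -0.209 ] 422.0 [[0.4527, 0.0262, 0.073], [0.4961, 0.1345, 0.081], [0.4484, -0.0905, 0.081]]
[0, 1] [ 0.629  -0.0109 -0.2083] 1009.0 [[0.4529, 0.0263, 0.073], [0.4962, 0.1347, 0.081], [0.4487, -0.0903, 0.081]]
```

View pics/fit2.png

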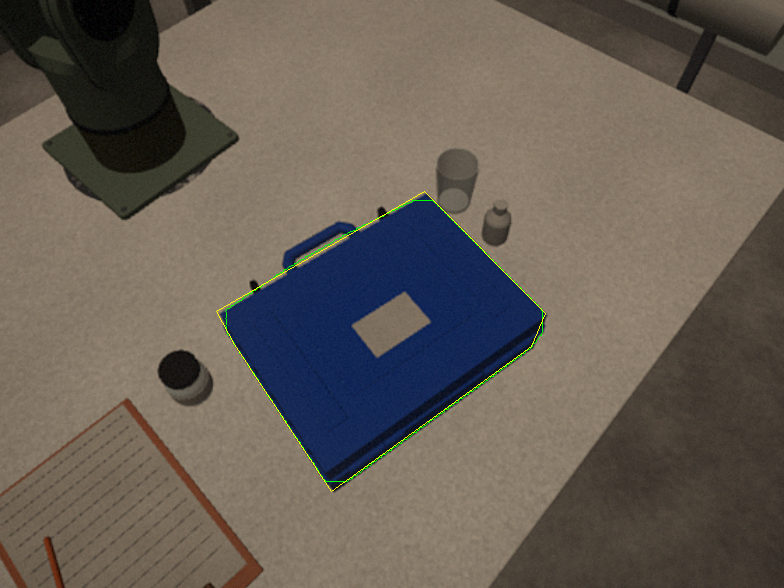

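The two cameras agree to within 3 mm, so I take the case at (0.629, -0.011) with yaw -0.207. I'll push the fins with the shut fingertips and use the same tool yaw, about 1.364, for the handle.

```bash
cat > go.py <<'E'
from fit import *
P=np.array([.629,-.011,-.207])
def rows(frm,yaw,to,yaw2=None):
    """shift (tool axes, /0.3) and twist (/30deg) from commanded pose frm,yaw to world to"""
    d=Rt(yaw).T@(np.array(to)-frm)/.3
    return d.round(3).tolist(), None if yaw2 is None else round(-np.degrees(yaw2-yaw)/30,3)
def Rt(yaw): return R.from_euler('xyz',[np.pi,0,yaw]).as_matrix()
E
python3 - <<'E'
from go import *
a=[.159,-.553,.248]; t=world(P,(-.160,-.086,.20))[0]; print(t)
m=(np.array(a)+t)/2;m[2]=.22
print(rows(a,.28,m,.28+.52)); print(rows(m,.8,t,1.32)); 
print("down/left unit tool axes at yaw 1.364: ",Rt(1.364).round(3).tolist())
E
```

```text
[ 0.45474056 -0.06228008  0.2       ]
([0.7, -0.65, 0.093], np.float64(-0.993))
([0.93, -0.216, 0.067], np.float64(-0.993))
down/left unit tool axes at yaw 1.364:  [[0.205, 0.979, 0.0], [0.979, -0.205, -0.0], [0.0, 0.0, -1.0]]
```

Emit:
arm_command([
  [[0.1,-0.09,0.01],-0.15],
  [[0.2,-0.19,0.03],-0.3],
  [[0.3,-0.28,0.04],-0.45],
  [[0.4,-0.37,0.05],-0.6],
  [[0.5,-0.46,0.07],-0.7],
  [[0.6,-0.56,0.08],-0.85],
  [[0.7,-0.65,0.09],-1.0],
  [[0.7,-0.65,0.09],-1.0],
  [[0.7,-0.65,0.09],-1.0],
], gripper=-1, grip_force=30)

```text
t: 2.0
tcp_pos: [0.3071, -0.3069, 0.2214]
tcp_rot: [3.141, 0.0, 0.805]
force: [0.3, -0.9, -0.7]
width: -0.0001
grasp_force: 0.0
```

Emit:
arm_command([
  [[0.13,-0.03,0.01],-0.15],
  [[0.27,-0.06,0.02],-0.3],
  [[0.4,-0.09,0.03],-0.45],
  [[0.53,-0.12,0.04],-0.6],
  [[0.67,-0.15,0.05],-0.7],
  [[0.8,-0.19,0.06],-0.85],
  [[0.93,-0.22,0.07],-1.0],
  [[0.93,-0.22,0.07],-1.0],
  [[0.93,-0.22,0.07],-1.0],
])

```text
t: 2.9
tcp_pos: [0.4531, -0.0611, 0.2002]
tcp_rot: [-3.141, 0.0, 1.326]
force: [0.1, -0.8, 0.7]
width: 0.0
grasp_force: 0.0
```

Run:
```python
from go import *
s=manip.observe();p=s["tcp_pos"];y=s["tcp_rot"][2];print(s["t"],p,y,s["qpos"])
print(rows(p,y,world(P,(-.160,-.086,.079))[0],1.364))
```

```text
2.9 [ 0.45308481 -0.06111425  0.200151  ] 1.3260935180748734 [ 0.17857942  0.62000801 -0.19474212  1.95871656  0.20647134  0.58194451
 -0.39855031]
([-0.002, 0.006, 0.404], np.float64(-0.072))
```

Emit:
arm_command([
  [[0,0,0.07],-0.07],
  [[0,0,0.14],-0.07],
  [[0,0.01,0.21],-0.07],
  [[0,0.01,0.28],-0.07],
  [[0,0.01,0.34],-0.07],
  [[0,0.01,0.38],-0.07],
  [[0,0.01,0.4],-0.07],
  [[0,0.01,0.4],-0.07],
])

```text
t: 3.7
tcp_pos: [0.4555, -0.0623, 0.08]
tcp_rot: [-3.141, 0.0, 1.362]
force: [0.5, -0.6, 0.4]
width: -0.0001
grasp_force: 0.0
```

Run:
```python
from go import *
s=manip.observe();p=s["tcp_pos"];print(p,s["tcp_rot"],s["force"])
c,t=manip.capture("scene"),manip.capture("top")
f=lambda c,a,b,x,y:cv2.resize(c["frame"][a:b,x:y,::-1],(400,400),interpolation=cv2.INTER_CUBIC)
cv2.imwrite("pics/p1.png",np.hstack([f(c,110,250,130,270),f(t,180,320,230,370)]))
```

```text
[ 0.45553845 -0.06232651  0.08003482] [-3.14084765e+00  4.69315217e-04  1.36163397e+00] [ 0.52279597 -0.58797999  0.40226124]
```

View pics/p1.png

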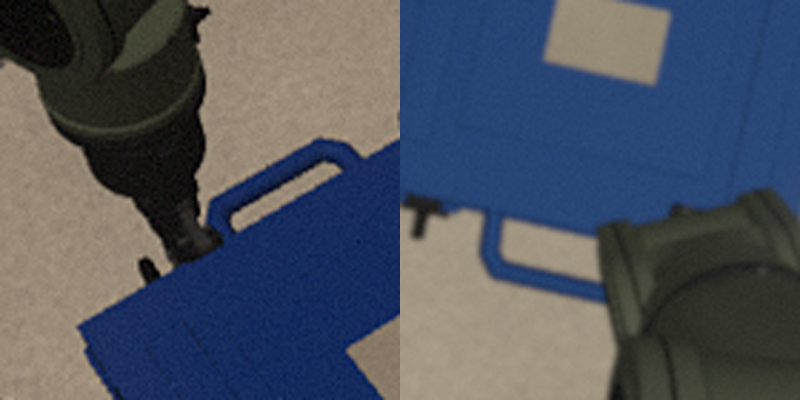

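The left crop shows the fingertips at (190,240), between the right fin at (150,268) and the handle leg at (220,215), clear of both. I'll push outwards.

Emit:
arm_command([
  [[-0.02,0,0],0],
  [[-0.04,0,0],0],
  [[-0.06,0,0],0],
  [[-0.075,0,0],0],
  [[-0.09,0,0],0],
  [[-0.105,0,0],0],
  [[-0.12,0,0],0],
  [[-0.13,0,0],0],
  [[-0.14,0,0],0],
  [[-0.15,0,0],0],
  [[-0.155,0,0],0],
  [[-0.155,0,0],0],
])

```text
t: 5.0
tcp_pos: [0.4477, -0.1017, 0.0803]
tcp_rot: [3.14, -0.007, 1.371]
force: [6.1, 43.9, 5.8]
width: 0.0001
grasp_force: 21.8
```

Emit:
arm_command([
  [[0.03,0,0],0],
  [[0.05,0,0],0],
  [[0.05,0,-0.1],0],
  [[0.05,0,-0.25],0],
  [[0.05,0,-0.4],0],
  [[0.05,0,-0.4],0],
])

```text
t: 5.6
tcp_pos: [0.4504, -0.093, 0.2045]
tcp_rot: [3.136, 0.0, 1.362]
force: [0.4, -0.4, -0.2]
width: -0.0001
grasp_force: 0.0
```

Run:
```python
from go import *
s=manip.observe();print(s["t"],s["tcp_pos"],s["tcp_rot"],s["force"])
c,t=manip.capture("scene"),manip.capture("top")
for l in("catch_right_fin","catch_left_fin"):
  for k in(c,t):
    for r in manip.spot_point(k,l)[:1]:
        w=atz(k,r["location"],.081)[:2]-P[:2];print(l,r["score"],(np.array([[np.cos(P[2]),np.sin(P[2])],[-np.sin(P[2]),np.cos(P[2])]])@w).round(4))
f=lambda c,a,b,x,y:cv2.resize(c["frame"][a:b,x:y,::-1],(400,400),interpolation=cv2.INTER_CUBIC)
cv2.imwrite("pics/p2.png",np.hstack([f(c,110,250,130,270),f(t,180,320,230,370)]))
```

```text
5.6 [ 0.45041289 -0.0930341   0.20454566] [3.13573420e+00 4.27177819e-04 1.36230912e+00] [ 0.39323234 -0.36720159 -0.23515815]
catch_right_fin 0.62 [-0.1565 -0.1411]
catch_left_fin 0.48 [-0.1579  0.1125]
catch_left_fin 0.64 [-0.1664  0.1144]
```

View pics/p2.png

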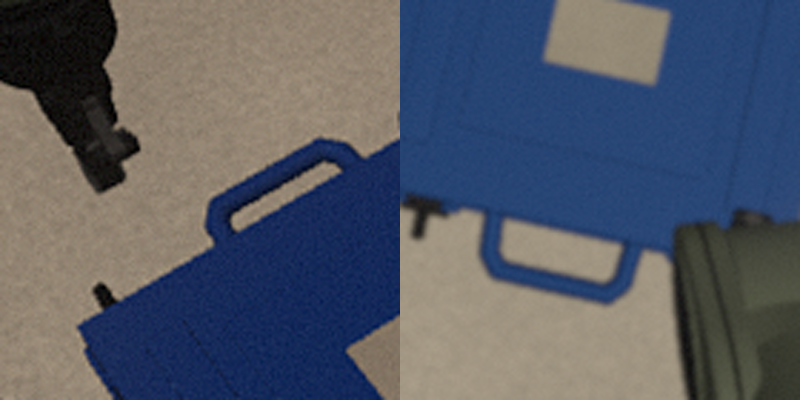

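The right fin moved from (150,268) to (103,297) in the scene crop, roughly 33 mm, and the 44 N at the end suggests it reached its stop. Next is the left catch; I'll re-measure the right one on the way.

Emit:
arm_command([
  [[0.1,0,0],0],
  [[0.22,0,0],0],
  [[0.34,0,0],0],
  [[0.46,0,0],0],
  [[0.57,0,0],0],
  [[0.65,0,0],0],
  [[0.675,0,0],0],
  [[0.675,0,0],0],
])

```text
t: 6.7
tcp_pos: [0.4908, 0.1065, 0.1996]
tcp_rot: [-3.14, 0.001, 1.365]
force: [0.9, -0.6, -0.1]
width: -0.0003
grasp_force: 0.0
```

Run:
```python
from go import *
s=manip.observe();p=s["tcp_pos"];print(s["t"],p,s["tcp_rot"],s["force"])
print(rows(p,s["tcp_rot"][2],world(P,(-.160,.086,.079))[0],1.364))
M=np.array([[np.cos(P[2]),np.sin(P[2])],[-np.sin(P[2]),np.cos(P[2])]])
for n in("scene","top"):
  k=manip.capture(n)
  for l in("catch_right_fin","catch_left_fin"):
    for r in manip.spot_point(k,l)[:1]: print(n,l,r["score"],r["location"],(M@(atz(k,r["location"],.081)[:2]-P[:2])).round(4))
v=cv2.resize(k["frame"][180:320,230:410,::-1],None,fx=4,fy=4,interpolation=cv2.INTER_CUBIC)
for y in(-.115,-.142,-.151): 
    q=(proj(k,world(P,(-.168,y,.081)))[0]-[230,180])*4;cv2.circle(v,tuple(q.astype(int)),3,(0,0,255),-1)
cv2.imwrite("pics/p3.png",v)
```

```text
6.7 [0.49079622 0.10652885 0.19961146] [-3.14044444e+00  5.22725517e-04  1.36495726e+00] [ 0.90890509 -0.63904116 -0.08424098]
([-0.002, -0.002, 0.402], np.float64(0.002))
scene catch_right_fin 0.43 [167.3, 208.4] [-0.1634 -0.1429]
scene catch_left_fin 0.57 [271.6, 149.2] [-0.1617  0.1144]
top catch_right_fin 0.59 [351.1, 282.8] [-0.1542 -0.1535]
```

View pics/p3.png

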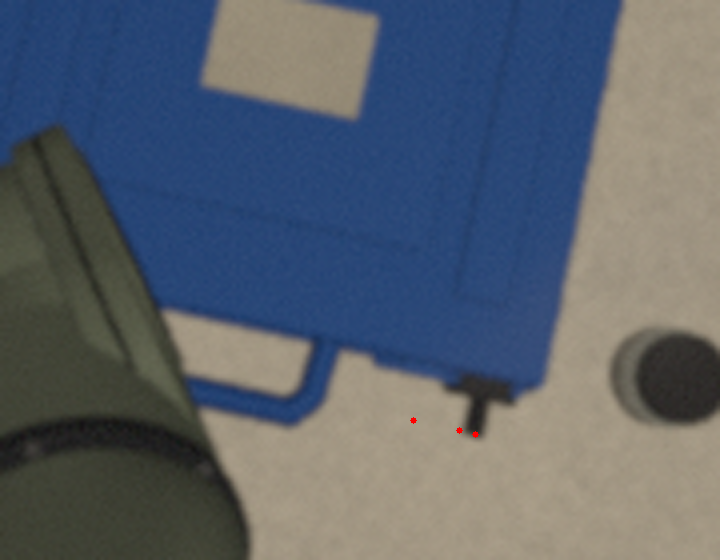

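The right fin at (477,425) matches the projected stop mark (475,435), so that catch is at full travel. I'll lower beside the left fin and push.

Emit:
arm_command([
  [[0.003,0,0.08],0],
  [[0.003,0,0.16],0],
  [[0.003,0,0.24],0],
  [[0.003,0,0.32],0],
  [[0.003,0,0.38],0],
  [[0.003,0,0.4],0],
  [[0.003,0,0.4],0],
  [[0.02,0,0.4],0],
  [[0.04,0,0.4],0],
  [[0.055,0,0.4],0],
  [[0.07,0,0.4],0],
  [[0.085,0,0.4],0],
  [[0.1,0,0.4],0],
  [[0.11,0,0.4],0],
  [[0.12,0,0.4],0],
  [[0.12,0,0.4],0],
])

```text
t: 8.6
tcp_pos: [0.4985, 0.1418, 0.0803]
tcp_rot: [3.142, -0.0, 1.364]
force: [0.1, -1.6, -0.0]
width: 0.0002
grasp_force: 0.5
```

Run:
```python
from go import *
s=manip.observe();print(s["tcp_pos"],s["force"])
print(np.array([[np.cos(P[2]),np.sin(P[2])],[-np.sin(P[2]),np.cos(P[2])]])@(s["tcp_pos"][:2]-P[:2]))
M=np.array([[np.cos(P[2]),np.sin(P[2])],[-np.sin(P[2]),np.cos(P[2])]])
k=manip.capture("scene")
for r in manip.spot_point(k,"catch_left_fin")[:1]: print(r["score"],r["location"],(M@(atz(k,r["location"],.081)[:2]-P[:2])).round(4))
```

```text
[0.49854447 0.14175357 0.0803328 ] [ 0.05505294 -1.55912707 -0.00926348]
[-0.15906521  0.12268072]
0.55 [353.4, 170.4] [-0.011   0.2201]
```

Force is low, so it hasn't reached the stop yet. I'll push further.

Emit:
arm_command([
  [[0.01,0,0],0],
  [[0.02,0,0],0],
  [[0.03,0,0],0],
  [[0.035,0,0],0],
  [[0.035,0,0],0],
])

```text
t: 9.2
tcp_pos: [0.4993, 0.1472, 0.0799]
tcp_rot: [-3.139, 0.008, 1.36]
force: [-4.7, -28.0, 5.0]
width: 0.0
grasp_force: 14.5
```

Both catches are at their stops. I'll back off, rise and check the bar position against the picture before grasping.

Emit:
arm_command([
  [[-0.03,0,0],0],
  [[-0.05,0,0],0],
  [[-0.05,0,-0.1],0],
  [[-0.05,0,-0.25],0],
  [[-0.05,0,-0.4],0],
  [[-0.05,0,-0.4],0],
], gripper=-1)

```text
t: 9.8
tcp_pos: [0.4992, 0.1378, 0.2051]
tcp_rot: [3.135, -0.005, 1.364]
force: [0.4, -0.2, -1.0]
width: 0.0001
grasp_force: 0.0
```

Run:
```python
from go import *
s=manip.observe();p=s["tcp_pos"];y=s["tcp_rot"][2];print(s["t"],p,s["tcp_rot"],s["force"])
print(rows(p,y,world(P,(-.180,0,.2))[0],1.364))
im=[]
for n,(a,x) in{"scene":(120,180),"top":(210,240)}.items():
  k=manip.capture(n);v=cv2.resize(k["frame"][a:a+100,x:x+100,::-1],(400,400),interpolation=cv2.INTER_CUBIC)
  q=((proj(k,world(P,[(-.18,-.045,.073),(-.18,.045,.073),(-.16,.151,.081),(-.16,.142,.081)]))-[x,a]+.5)*4).astype(int)
  cv2.line(v,tuple(q[0]),tuple(q[1]),(0,255,255),1);[cv2.circle(v,tuple(u),2,(0,0,255),-1) for u in q[2:]];im.append(v)
cv2.imwrite("pics/p4.png",np.hstack(im))
```

```text
9.8 [0.49916017 0.13782706 0.20512135] [ 3.13525103 -0.00451192  1.36388744] [ 0.39586408 -0.16764643 -0.9838874 ]
([-0.397, -0.075, 0.017], np.float64(-0.0))
```

View pics/p4.png

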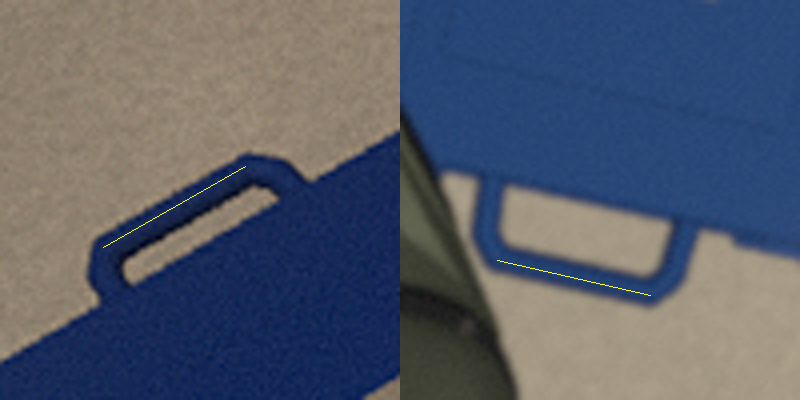

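The projected bar line is about 1 px (2.5 mm) too far forward in both views: bar near (175,200) left crop and (575,280) right crop. I'll shift the case model by +2.5 mm in x and go over the handle with the jaws part open.

Emit:
arm_command([
  [[-0.1,-0.02,0],0],
  [[-0.2,-0.03,0],0],
  [[-0.3,-0.05,0.01],0],
  [[-0.37,-0.06,0.02],0],
  [[-0.397,-0.067,0.02],0],
  [[-0.397,-0.067,0.02],0],
  [[-0.397,-0.067,0.02],0],
  [[-0.397,-0.067,0.02],0],
], gripper=-0.06)

```text
t: 10.7
tcp_pos: [0.4537, 0.0256, 0.1942]
tcp_rot: [-3.142, -0.001, 1.365]
force: [0.6, -0.7, 0.1]
width: 0.0402
grasp_force: 0.0
```

```bash
sed -i 's/^P=.*/P=np.array([.6315,-.0115,-.207])/' go.py
python3 - <<'E'
from go import *
s=manip.observe();p=s["tcp_pos"];y=s["tcp_rot"][2];print(s["t"],p,s["tcp_rot"],s["width"])
print(rows(p,y,world(P,(-.180,0,.071))[0],1.364))
k=manip.capture("scene");x,a=230,90
v=cv2.resize(k["frame"][a:a+100,x:x+100,::-1],(400,400),interpolation=cv2.INTER_CUBIC)
q=((proj(k,world(P,[(-.16,.151,.081),(-.16,.115,.081)]))-[x,a]+.5)*4).astype(int)
[cv2.circle(v,tuple(u),2,(0,0,255),-1) for u in q];cv2.imwrite("pics/p5.png",v)
E
```

```text
10.7 [0.45368024 0.02555069 0.19419096] [-3.14153882e+00 -6.18202890e-04  1.36501069e+00] 0.040247526363581476
([0.001, 0.005, 0.411], np.float64(0.002))
```

View pics/p5.png

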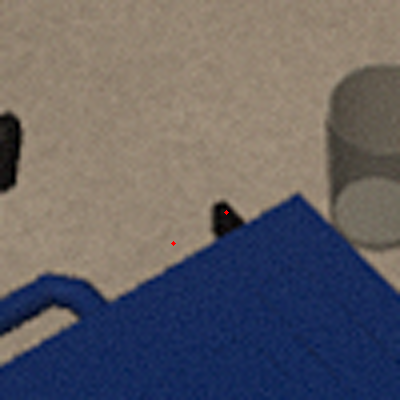

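The left fin at (225,215) sits on the projected stop mark (226,212), so both catches are clear. I'll lower onto the bar, then close.

Emit:
arm_command([
  [[0,0.005,0.08],0],
  [[0,0.005,0.16],0],
  [[0,0.005,0.23],0],
  [[0,0.005,0.29],0],
  [[0,0.005,0.34],0],
  [[0,0.005,0.38],0],
  [[0,0.005,0.405],0],
  [[0,0.005,0.41],0],
  [[0,0.005,0.41],0],
])

```text
t: 11.65
tcp_pos: [0.4553, 0.0247, 0.0724]
tcp_rot: [3.14, -0.001, 1.364]
force: [-8.5, 1.4, 30.8]
width: 0.0398
grasp_force: 13.5
```

Emit:
arm_command([
  [[0,0,0],0],
  [[0,0,0],0],
  [[0,0,0],0],
  [[0,0,0],0],
  [[0,0,0],0],
  [[0,0,0],0],
  [[0,0,0],0],
  [[0,0,0],0],
], gripper=-1, grip_force=40)

```text
t: 12.45
tcp_pos: [0.4549, 0.0247, 0.0718]
tcp_rot: [3.141, -0.001, 1.364]
force: [-4.0, 1.3, 15.8]
width: 0.0169
grasp_force: 38.6
```

Run:
```python
from go import *
s=manip.observe();p=s["tcp_pos"];print(s["t"],p,s["tcp_rot"],s["width"],s["force"],s["grasp_force"])
# arc rows: tool x=case y, tool y=case x, tool z=down (units 0.3)
for d in range(0,53,3):
    t=np.radians(d);print(d,[round((.315-.315*np.cos(t)+.011*np.sin(t))/.3,3),round(-(.315*np.sin(t)+.011*np.cos(t)-.011)/.3,3)])
```

```text
12.45 [0.45492859 0.0247219  0.07183508] [ 3.14120424e+00 -5.11306862e-04  1.36436311e+00] 0.016864249359316463 [-4.03927143  1.29988077 15.84981159] 38.613333106040955
0 [np.float64(0.0), np.float64(-0.0)]
3 [np.float64(0.003), np.float64(-0.055)]
6 [np.float64(0.01), np.float64(-0.11)]
9 [np.float64(0.019), np.float64(-0.164)]
12 [np.float64(0.031), np.float64(-0.218)]
15 [np.float64(0.045), np.float64(-0.271)]
18 [np.float64(0.063), np.float64(-0.323)]
21 [np.float64(0.083), np.float64(-0.374)]
24 [np.float64(0.106), np.float64(-0.424)]
27 [np.float64(0.131), np.float64(-0.473)]
30 [np.float64(0.159), np.float64(-0.52)]
33 [np.float64(0.189), np.float64(-0.566)]
36 [np.float64(0.222), np.float64(-0.61)]
39 [np.float64(0.257), np.float64(-0.653)]
42 [np.float64(0.294), np.float64(-0.693)]
45 [np.float64(0.333), np.float64(-0.732)]
48 [np.float64(0.375), np.float64(-0.768)]
51 [np.float64(0.418), np.float64(-0.802)]
```

The grip is on the bar (width 16.9 mm, 39 N), with a small leftover upward load from lowering. I'll lift a few degrees as a test.

Emit:
arm_command([
  [[0,0,-0.005],0],
  [[0,0,-0.015],0],
  [[0,0.002,-0.03],0],
  [[0,0.003,-0.045],0],
  [[0,0.005,-0.065],0],
  [[0,0.007,-0.085],0],
  [[0,0.01,-0.1],0],
  [[0,0.01,-0.11],0],
  [[0,0.01,-0.11],0],
])

```text
t: 13.35
tcp_pos: [0.4576, 0.0241, 0.1048]
tcp_rot: [-3.141, -0.001, 1.364]
force: [-1.8, 5.3, -3.4]
width: 0.0169
grasp_force: 39.3
```

Run:
```python
from go import *
s=manip.observe();print(s["t"],s["tcp_pos"],s["tcp_rot"],s["width"],s["force"],s["ft_torque"],s["grasp_force"])
k=manip.capture("scene");x,a=130,90
v=cv2.resize(k["frame"][a:a+150,x:x+200,::-1],(800,600),interpolation=cv2.INTER_CUBIC)
cv2.imwrite("pics/p6.png",v)
```

```text
13.35 [0.45758463 0.02408175 0.10479498] [-3.14114158e+00 -6.71277479e-04  1.36419460e+00] 0.01687050577858382 [-1.81614697  5.27614606 -3.40840705] [ 1.2506939   0.6468949  -0.07991116] 39.264875650405884
```

View pics/p6.png

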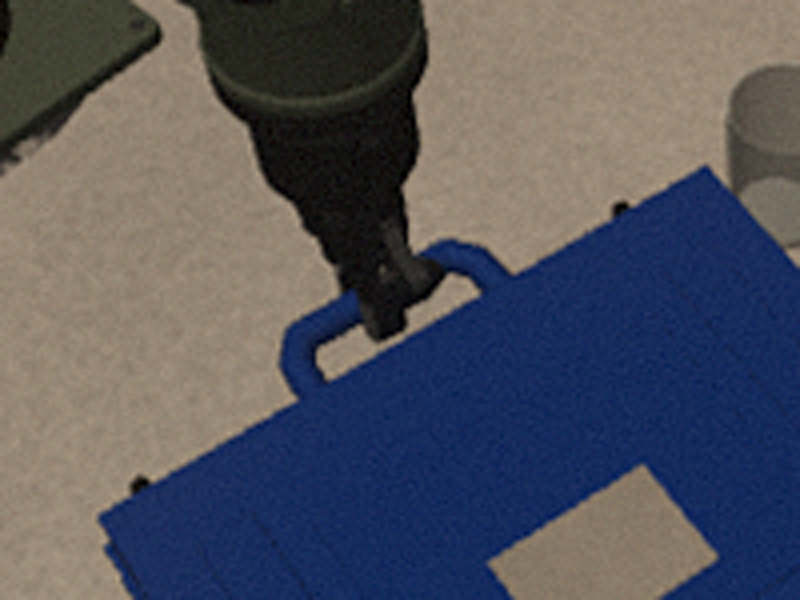

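The lid's front edge and the handle are rising together, with the fingers around the bar at (395,290) and about 3.4 N of load. I'll continue along the arc at about 15°/s.

Emit:
arm_command([
  [[0,0.001,-0.01],0],
  [[0,0.004,-0.027],0],
  [[0,0.009,-0.054],0],
  [[0,0.015,-0.081],0],
  [[0,0.021,-0.108],0],
  [[0,0.028,-0.135],0],
  [[0,0.035,-0.161],0],
  [[0,0.044,-0.187],0],
  [[0,0.053,-0.213],0],
  [[0,0.063,-0.239],0],
  [[0,0.073,-0.264],0],
  [[0,0.084,-0.289],0],
  [[0,0.096,-0.314],0],
  [[0,0.108,-0.339],0],
  [[0,0.121,-0.363],0],
  [[0,0.135,-0.387],0],
  [[0,0.149,-0.41],0],
  [[0,0.164,-0.433],0],
  [[0,0.174,-0.448],0],
  [[0,0.179,-0.456],0],
])

```text
t: 15.4
tcp_pos: [0.5074, 0.0136, 0.2414]
tcp_rot: [-3.135, 0.0, 1.365]
force: [-22.7, 10.3, 11.0]
width: 0.016
grasp_force: 39.3
```

```bash
cat > st.py <<'E'
from go import *
s=manip.observe();p=np.array(s["tcp_pos"]);print(s["t"],p.round(4),s["tcp_rot"].round(3) if hasattr(s["tcp_rot"],'round') else s["tcp_rot"],s["width"],np.round(s["force"],1),np.round(s["ft_torque"],2),s["grasp_force"])
g=p+[0,0,.002]; hg=world(P,(.135,0,.062))[0]
M=Rt(1.364).T; l=M@(g-hg); X,Z=l[1],-l[2]   # case x, up
print("lid angle deg",np.degrees(np.arctan2(Z,-X)-np.arctan2(.011,.315)),"radius",np.hypot(X,Z),"lat",l[0])
for d in(33,50):
    t=np.radians(d);print(d,"shift to",[round((-.315*np.cos(t)+.011*np.sin(t)-X)/.3,3),round(-(.315*np.sin(t)+.011*np.cos(t)-Z)/.3,3)])
E
python3 st.py
```

```text
15.4 [0.5074 0.0136 0.2414] [-3.135  0.     1.365] 0.015975547728934253 [-22.7  10.3  11. ] [ 2.14  5.19 -0.07] 39.28149729967117
lid angle deg 32.74217723429514 radius 0.3183911015892335 lat -0.0008676828401324652
33 shift to [np.float64(0.011), np.float64(0.002)]
50 shift to [np.float64(0.225), np.float64(-0.223)]
```

There is about 25 N of force pushing the tool radially outward, so my arc radius is slightly too short. I'll ease outward by a few mm and re-read.

Emit:
arm_command([
  [[0,-0.003,-0.002],0],
  [[0,-0.006,-0.004],0],
  [[0,-0.009,-0.006],0],
  [[0,-0.009,-0.006],0],
])

```text
t: 15.8
tcp_pos: [0.508, 0.0135, 0.2433]
tcp_rot: [3.141, -0.001, 1.364]
force: [4.3, 3.8, -5.0]
width: 0.0163
grasp_force: 39.6
```

```bash
python3 st.py
```

```text
15.8 [0.508  0.0135 0.2433] [ 3.141e+00 -1.000e-03  1.364e+00] 0.016270980144569087 [ 4.3  3.8 -5. ] [ 0.88 -0.95 -0.04] 39.59033131599426
lid angle deg 33.076430481120944 radius 0.3188994976297609 lat -0.0008666671484666225
33 shift to [np.float64(0.009), np.float64(0.008)]
50 shift to [np.float64(0.223), np.float64(-0.217)]
```

Emit:
arm_command([
  [[0,0.01,-0.014],0],
  [[0,0.025,-0.035],0],
  [[0,0.041,-0.055],0],
  [[0,0.057,-0.075],0],
  [[0,0.074,-0.095],0],
  [[0,0.091,-0.115],0],
  [[0,0.109,-0.134],0],
  [[0,0.127,-0.152],0],
  [[0,0.146,-0.17],0],
  [[0,0.165,-0.188],0],
  [[0,0.185,-0.205],0],
  [[0,0.199,-0.217],0],
  [[0,0.209,-0.225],0],
  [[0,0.214,-0.229],0],
  [[0,0.214,-0.229],0],
  [[0,0.214,-0.229],0],
])

```text
t: 17.4
tcp_pos: [0.5691, 0.0007, 0.3126]
tcp_rot: [-3.139, -0.001, 1.364]
force: [-14.4, 4.9, 15.8]
width: 0.0164
grasp_force: 40.7
```

```bash
python3 st.py
python3 - <<'E'
from go import *
im=[]
for n in("scene","top"):
    k=manip.capture(n);v=k["frame"][:,:,::-1].copy()
    for d,col in((47,(0,255,255)),(50,(0,0,255)),(53,(0,255,0))):
        t=np.radians(d);q=[]
        for x,y,z in[(-.27,-.18,.04),(-.27,.18,.04),(0,.18,.04),(0,-.18,.04)]:
            q.append((.135+x*np.cos(t)+z*np.sin(t),y,.062-x*np.sin(t)+z*np.cos(t)))
        cv2.polylines(v,[(proj(k,world(P,q))*16).astype(np.int32)],True,col,1,cv2.LINE_AA,4)
    im.append(v[60:360,100:460] if n=="scene" else v[60:360,130:430])
v=np.hstack(im);cv2.imwrite("pics/p7.png",cv2.resize(v,(800,int(v.shape[0]*800/v.shape[1])),interpolation=cv2.INTER_CUBIC))
E
```

```text
17.4 [0.5691 0.0007 0.3126] [-3.139e+00 -1.000e-03  1.364e+00] 0.01635116640729372 [-14.4   4.9  15.8] [1.12 3.12 0.01] 40.66495656967163
lid angle deg 49.84018625510008 radius 0.32131490762826415 lat -0.0008739903113954145
33 shift to [np.float64(-0.199), np.float64(0.24)]
50 shift to [np.float64(0.015), np.float64(0.014)]
```

View pics/p7.png

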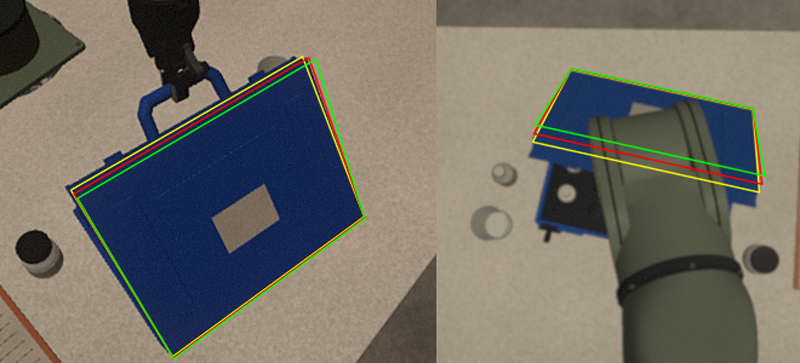

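The lid is open near 50°, held by the handle: the scene half shows the fingers on the bar at (180,85) and the lid's top edge close to the 47–50° lines. The top half shows the meter inside. Now I'll measure the angle numerically from the edge transitions.

```bash
cat > ang.py <<'E'
from go import *
ds=np.arange(40,60,.1);t=np.radians(ds)
for n in("scene","top"):
    k=manip.capture(n);f=cv2.GaussianBlur(k["frame"],(3,3),0).astype(np.float32);B=f[...,2]-f[...,0]
    for y in((-.172,-.16,-.15,-.085,-.075,.075,.085,.15,.16,.172)):
        o=[]
        for z in(.04,0.):
            q=proj(k,world(P,np.c_[.135-.27*np.cos(t)+z*np.sin(t),0*t+y,.062+.27*np.sin(t)+z*np.cos(t)])).astype(np.float32)
            b=cv2.remap(B,q[:,:1],q[:,1:],cv2.INTER_LINEAR)[:,0]
            i=np.where(b<b[-30:].mean()*.5)[0];o.append((round(ds[i.max()],1) if len(i) else None,int(b[-30:].mean())))
        print(n,y,o)
E
python3 ang.py
```

```text
scene -0.172 [(np.float64(43.8), 56), (np.float64(50.2), 56)]
scene -0.16 [(np.float64(43.8), 58), (np.float64(50.2), 56)]
scene -0.15 [(np.float64(43.9), 58), (np.float64(50.1), 57)]
scene -0.085 [(np.float64(44.0), 61), (np.float64(50.2), 61)]
scene -0.075 [(np.float64(43.8), 61), (np.float64(50.1), 61)]
scene 0.075 [(np.float64(44.0), 60), (np.float64(50.3), 60)]
scene 0.085 [(np.float64(44.0), 59), (np.float64(50.1), 59)]
scene 0.15 [(np.float64(59.9), 22), (np.float64(50.2), 56)]
scene 0.16 [(np.float64(59.9), -37), (np.float64(49.9), 56)]
scene 0.172 [(np.float64(59.9), -36), (np.float64(59.9), 51)]
top -0.172 [(np.float64(59.9), -30), (np.float64(49.3), 52)]
top -0.16 [(np.float64(59.9), 12), (np.float64(49.4), 64)]
top -0.15 [(np.float64(41.3), 66), (np.float64(49.3), 66)]
top -0.085 [(np.float64(59.9), -14), (np.float64(59.9), -15)]
top -0.075 [(np.float64(59.9), -11), (np.float64(59.9), -11)]
top 0.075 [(np.float64(59.9), -12), (np.float64(59.9), -14)]
top 0.085 [(np.float64(59.5), -6), (np.float64(59.9), -13)]
top 0.15 [(np.float64(40.2), 65), (None, 66)]
top 0.16 [(np.float64(59.9), 48), (np.float64(49.4), 66)]
top 0.172 [(np.float64(59.9), -32), (np.float64(49.3), 63)]
```

Edge transitions put the lid at about 49.8° (scene 50.2, top 49.4). I'll ease out the remaining radial load so it holds still, then recheck.

Emit:
arm_command([
  [[0,-0.002,-0.002],0],
  [[0,-0.003,-0.004],0],
  [[0,-0.004,-0.005],0],
  [[0,-0.004,-0.005],0],
  [[0,-0.004,-0.005],0],
  [[0,-0.004,-0.005],0],
  [[0,-0.004,-0.005],0],
])

```text
t: 18.3
tcp_pos: [0.5693, 0.0006, 0.3132]
tcp_rot: [-3.141, -0.001, 1.364]
force: [2.1, 4.6, -2.9]
width: 0.0163
grasp_force: 39.5
```

```bash
python3 st.py; python3 ang.py | grep -E "(scene -|top (-0.1|0.1))"
```

```text
18.3 [0.5693 0.0006 0.3132] [-3.141e+00 -1.000e-03  1.364e+00] 0.016292847400380284 [ 2.1  4.6 -2.9] [ 1.11 -0.3   0.01] 39.5123952627182
lid angle deg 49.92763422121913 radius 0.32158360938457087 lat -0.0009354586021939615
33 shift to [np.float64(-0.2), np.float64(0.241)]
50 shift to [np.float64(0.014), np.float64(0.016)]
scene -0.172 [(np.float64(43.8), 55), (np.float64(50.2), 54)]
scene -0.16 [(np.float64(43.8), 57), (np.float64(50.2), 56)]
scene -0.15 [(np.float64(44.0), 59), (np.float64(50.4), 57)]
scene -0.085 [(np.float64(44.0), 61), (np.float64(50.2), 60)]
scene -0.075 [(np.float64(43.8), 62), (np.float64(50.2), 60)]
top -0.172 [(np.float64(59.9), -31), (np.float64(49.4), 52)]
top -0.16 [(np.float64(59.9), 13), (np.float64(49.5), 65)]
top -0.15 [(np.float64(41.4), 65), (np.float64(49.4), 66)]
top 0.15 [(None, 64), (None, 67)]
top 0.16 [(np.float64(59.9), 48), (np.float64(49.4), 65)]
top 0.172 [(np.float64(59.9), -31), (np.float64(49.4), 63)]
```

The lid holds at about 50° with only its own weight on the gripper, so I'm handing in.

```bash
python3 -c "
from station import manip
print(manip.job_done())"
```

```text
the job is handed in; nothing more can be done
None
```

I slid both catches out to their stops, lifted the lid by its handle and handed the job in at about 18 s with the gripper still holding it at about 50° (camera edges read 49.4–50.4°); the bottle, jar and beaker were not touched.

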